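# Hang the stamp rack on its two hooks

## Robot

A 7-joint arm with a two-finger parallel gripper is mounted at the origin on the work surface; the furniture and walls round the work are solid. World frame = base frame: x ahead of the robot, y to its left, z up, the work surface at z = 0. Lengths are in m, angles in rad, forces in N, time in s.
With the tool pointing down it reaches from about 0.375 to 0.925 m from the base axis. Payload 3.1 kg.
Tool frame: the origin (TCP) lies between the finger pads; the fingertips stand 19 mm ahead of it and the grasp point (between the pads) is the TCP; z points along the fingers, y is the line along which they close (so a half turn about z gives the same grasp; the last joint's range is limited). The gripper opens to 85 mm and grips with 20 to 120 N. Pads are 22 mm wide; open, the fingers measure 114 mm over their backs; the gripper's body (76 mm by 85 mm) begins 54 mm behind the grasp point. The pads swing forward as they close: fully open they stand 13 mm farther back than shut.
Start: joints at [-0.098, 0.383, 0.044, 1.598, -0.018, 1.161, -0.05], TCP at [0.65, 0, 0.25] pointing down, gripper open.
Joint ranges: [-2.61, 2.61], [-0.41, 2.15], [-1.48, 1.57], [0, 2.5], [-1.57, 4.71], [0.05, 1.97], [-2.85, 2.85]. Speed limits (rad/s): [2.79, 2.79, 3.14, 3.14, 3.14, 3.14, 3.14].

## Interface

Orientations are given as a unit quaternion [x, y, z, w].
In Python, from bench import move_ptp, movel, move_j, move_gripper, pause, inverse_kinematics, read_camera, camera_params, MotionError, sign_off, look_for, tip_of, read_time_s, read_qpos, read_joint_vel, read_effort, read_eef_pos, read_tcp_rot, read_ft_force, read_ft_torque, read_finger_gap, read_grasp_force gives the robot as it stands. Calls block until the motion is done:
- move_ptp(position, orientation): joint-space move of the TCP to a pose.
- movel(position, orientation=None, speed=0.15): straight line of the TCP; orientation=None keeps the orientation; speed is the mean speed in m/s.
- move_j(angles): joint-space move.
- move_gripper(opening, effort=None): finger opening in m; effort is the grip in N (None keeps the last); returns when the fingers have stopped.
- pause(seconds).
- inverse_kinematics(position, orientation): joint angles nearest the present ones, or None.
- read_camera(name): name is "scene" or "side" or "wrist"; returns the picture (400x640x3 uint8, red, green, blue); there is no depth.
- camera_params(name): a dict with "K" (3x3 intrinsics, pixels), "camera_from_world" (4x4, takes a point from world to camera coordinates). Camera axes: x right, y down, z forward; pixel columns grow to the right and rows downward; lengths in m; the calibration is good to about 2 mm. A picture is of the moment at which its call begins: read the wrist's pose just before it. camera_params takes no time and is no camera call; for the wrist camera it gives the pose at the moment of the call.
A pose or a line that the arm cannot do raises MotionError and nothing moves.
- sign_off(): hands the job in; it is judged then, once.
Trained networks look in the newest picture that a camera, given by its name, has taken for a name from the list of things; names that differ only in an ending like _2 or _b are one class to them, and where a whole thing is asked for, a point or a joint stands for the part that bears it (a point fixed in the world has none). Each returns a list of dicts, best first, with "confidence" (0 to 1); they miss things now and then, are a little off and sometimes report something else, mostly with a low value. They report only what shows in the picture. A call takes as long as a camera call.
- look_for(camera, name): "at" ([column, row] in pixels, amid what is visible of it).
- tip_of(camera, name): "at" ([column, row] in pixels: a listed point, or the origin of a listed thing).
Readings, each from a call of its own:
- read_time_s(): time.
- read_qpos(): joint angles.
- read_joint_vel(): joint speeds.
- read_effort(): joint torques, N m.
- read_eef_pos(): TCP position.
- read_tcp_rot(): TCP orientation.
- read_ft_force(): force on the tool from outside, world axes, zero at the start.
- read_ft_torque(): the same for the moment, N m.
- read_finger_gap(): finger opening in m.
- read_grasp_force(): force on a finger pad.
Only numpy, scipy, OpenCV 4.12 (cv2) and the standard library are available. Lean on these libraries where they do the work, as an engineer would, in place of code of your own. Each camera call takes 0.05 s, during which the arm holds its last target. There are 200 camera calls.

## Task

Pick up the aluminium stamp rack by its grip plate and hang it on the stand so that both upturned hooks come up through the two eyes in its top rail. The hook bar is never quite where the stand suggests, so feel for the hooks gently; before letting go, press down lightly to check that the rack sits fully home on both hooks, then leave it hanging still and level. Never force it against the hooks, and do not disturb the weight, the tape roll or the padlock.

Things in the scene. Friction and masses are not known exactly. Their poses are not given: they have to be found in the camera images.
- rack: Open aluminium frame, 200 mm wide (its y) x 40 deep (x) x 130 high (z), 0.28 to 0.44 kg, standing upright. Origin: centre of its underside. Tray at the bottom with walls 17 mm high; 4 mm end plates at y = +-98 mm; open front and back. Flat top rail 30 (x) x 200 x 5 mm, underside 85 and top 90 mm above the origin, with an eye near each end. The same both ways round.
- grip (a point): Middle of the rack's grip plate, 110 mm above the rack's underside; axes as the rack's. The plate stands on the middle of the rail: 10 mm thick along x, 40 mm wide along y, from 90 to 130 mm above the underside. Pinch it from above across its thickness.
- left_eye (a point): Centre of the rack's eye at y = +62 mm, at the underside of the top rail (85 mm above the rack's underside); axes as the rack's. The eye is a rectangular hole through the rail, 9.5 mm wide along y and 18 mm long along x.
- right_eye (a point): The same for the eye at y = -62 mm.
- stand: Fixed grey stand, base plate 130 (x) x 160 (y) x 8 mm, posts 120 mm high. Origin: centre of the base's underside; its front (-x) looks roughly to the robot. It carries a dark hook bar (front face at x = -5 mm, 146 mm along y, top at z = 126 mm) with two hooks to the front. Hung, the rack's origin is about 40 mm above the stand's (+-6 mm, less the cushion's give).
- hook_mid (a point): Nominal midpoint between the hooks, at the height of their arms' tops: x = -35, z = 125 mm in the stand; axes as the stand's. The bar is clamped off nominal by an unreported amount: up to 10 mm either way along y and 6 mm up or down, both hooks alike; x is true. The clamp holds under any allowed force; the bar is cushioned, giving down 1 mm per 4 N. Rack against stand: stay under 20 N.
- left_hook_mark (a point): Nominal (not true, see hook_mid) foot of the prong at y = +62 mm. Each hook: a flat arm 12 mm wide, 6 mm thick, from the bar to x = -43 mm, with an upright flat-topped prong 6 mm square at x = -35 mm, its tip 19 mm above its arm's top. The rail's underside seats on the arms; resting on a prong's tip instead, it is 19 mm higher.
- right_hook_mark (a point): The same for the hook at y = -62 mm. The hooks must reach in through the rack's open back, between tray and rail: bring the rack in from the stand's front, rail above the prongs and tray below the arms, then lower it.
- weight: Brass 500 g scale weight, 38 mm across, 45 mm high, bystander; origin at the centre of its underside.
- tape: Roll of brown parcel tape lying flat, 96 mm across, 48 mm high, bystander; origin at the centre of its underside.
- padlock: Small brass padlock lying flat, 61 x 42 x 13 mm, bystander; origin at the centre of its underside.

How it is judged:
On the way, in this order (a step that is already met when the one before it is completed fails the run):
1. the rack is held and lifted clear of the worktop (height (world z) of rack above 0.03 m and contact force between the fingers and rack above 1 N), for 0.2 s.
2. still held, the rack is down over both hooks and pressed on them with at least 2 N (z of left_eye in the frame of stand between 0.108 and 0.1335 m and z of right_eye in the frame of stand between 0.108 and 0.1335 m and contact force between rack and stand above 2 N and contact force between the fingers and rack above 1 N), for 0.2 s.
At the end, for the whole second after the job is handed in: The rack hangs from both hooks, released: both eyes 108 to 133.5 mm above the stand's underside (a rail still on a prong's tip is higher), the rack's origin within 15 mm of x = -35 mm and y = 0 in the stand's frame, upright within 0.12 rad, carried by the stand and still (under 30 mm/s) (z of left_eye in the frame of stand between 0.108 and 0.1335 m and z of right_eye in the frame of stand between 0.108 and 0.1335 m and x of rack in the frame of stand between -0.05 and -0.02 m and y of rack in the frame of stand between -0.015 and 0.015 m and angle between rack's own z axis and vertical below 0.12 rad and contact force between rack and stand above 1 N and linear speed of rack below 0.03 m/s and contact force between the fingers and rack below 0.1 N); the robot touches nothing.
It fails at once if the rack is pressed against the stand with more than 20 N (contact force between rack and stand above 20 N).
It fails at once if the weight, the tape roll or the padlock is shifted by more than 20 mm (distance of any of weight, tape, padlock from where it was at the start of the episode above 0.02 m).
It also fails if it takes over 58 s, if anything falls off the work surface, if the arm or the gripper's body presses on something with over 40 N, if the wrist force passes 120 N, or if a joint passes its speed limit or range.

## Working session

There is one attempt and no reset: what is moved stays moved. The work goes in short steps, each a Python script; the robot and the scene stay as the last script left them, time stands still between calls to the robot, and variables do not carry over. Pictures are saved under pics/ and viewed, at most 10 in all, crops included, and the job is handed in when it is done.

```bash
mkdir -p pics; ls; python3 - <<'E'
from bench import *
import cv2,numpy as np
for c in ("scene","side"):
    im=read_camera(c); cv2.imwrite(f"pics/{c}0.png",im[:,:,::-1])
    print(c,np.round(camera_params(c)["K"],1).tolist(),np.round(camera_params(c)["camera_from_world"],3).tolist())
    for n in ("rack","grip","left_eye","right_eye","stand","left_hook_mark","right_hook_mark","hook_mid","weight","tape","padlock"):
        print(n,[(np.round(d["at"],1).tolist(),round(d["confidence"],2)) for d in tip_of(c,n)[:3]])
a=cv2.imread("pics/scene0.png");b=cv2.imread("pics/side0.png")
cv2.imwrite("pics/both0.png",cv2.resize(np.vstack([a,b]),(480,600)))
print(read_time_s(),read_tcp_rot())
E
```

```text
pics
scene [[458.7, 0.0, 311.4], [0.0, 458.7, 192.1], [0.0, 0.0, 1.0]] [[0.453, -0.892, -0.015, -0.011], [-0.43, -0.204, -0.879, 0.333], [0.781, 0.404, -0.476, 0.843], [0.0, 0.0, 0.0, 1.0]]
rack [([255.3, 199.3], 0.92)]
grip [([252.8, 164.9], 0.81)]
left_eye [([274.0, 181.6], 0.87), ([236.8, 170.3], 0.62)]
right_eye []
stand []
left_hook_mark []
right_hook_mark []
hook_mid []
weight []
tape [([388.7, 262.6], 0.71)]
padlock [([386.7, 217.7], 0.6)]
side [[441.7, 0.0, 312.9], [0.0, 441.7, 199.0], [0.0, 0.0, 1.0]] [[0.965, -0.261, 0.002, -0.38], [-0.166, -0.618, -0.768, 0.299], [0.202, 0.741, -0.64, 0.726], [0.0, 0.0, 0.0, 1.0]]
rack [([314.3, 179.2], 0.97)]
grip [([314.6, 140.0], 0.77)]
left_eye [([316.4, 162.7], 0.8)]
right_eye []
stand [([347.3, 221.7], 0.73)]
left_hook_mark [([328.6, 168.6], 0.69)]
right_hook_mark [([352.6, 199.4], 0.65)]
hook_mid [([339.0, 182.6], 0.9)]
weight [([271.9, 226.7], 0.82)]
tape []
padlock [([404.7, 287.6], 0.8)]
1.2 [ 7.07083260e-01  7.07130301e-01 -1.48295124e-05 -1.37133874e-05]
```

View pics/scene0.png

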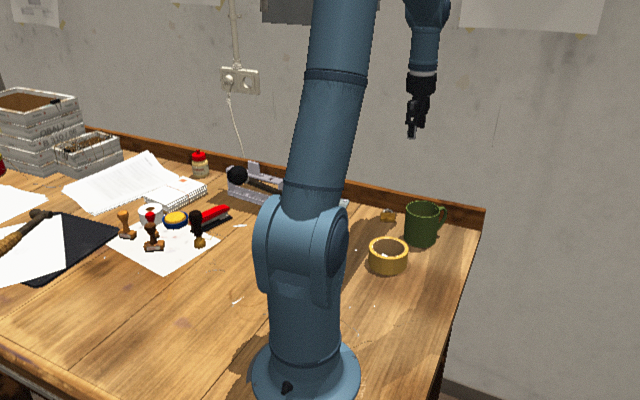

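View pics/side0.png

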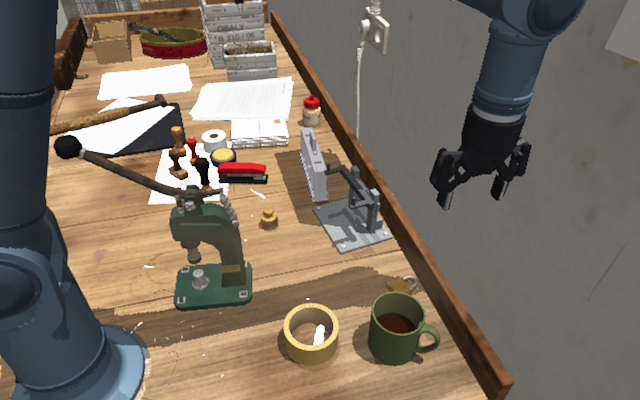

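The side view shows the rack at about (313,165), the stand at (350,215) in front of it, the weight at (270,218), the tape at (312,333) and the padlock at (403,285). There is a green press at (212,250). The arm hides the stand in the scene view.

```bash
cat > h.py <<'E'
from bench import *
import cv2,numpy as np
from scipy.spatial.transform import Rotation as R
def ray(P,uv):
    K=np.array(P["K"]);T=np.array(P["camera_from_world"])
    return -T[:3,:3].T@T[:3,3], T[:3,:3].T@np.linalg.solve(K,[uv[0],uv[1],1])
def atz(P,uv,z):
    o,d=ray(P,uv); return o+d*(z-o[2])/d[2]
def down(yaw):  # tool y axis at world angle yaw, pointing down
    c,s=np.cos(yaw),np.sin(yaw)
    return R.from_matrix(np.array([[s,c,0],[-c,s,0],[0,0,-1]])).as_quat()
def shot(c,f=None):
    P=camera_params(c); im=read_camera(c)
    if f: cv2.imwrite(f,im[:,:,::-1])
    return P,im
def tips(c,P,names):
    for n,z in names.items():
        for d in tip_of(c,n)[:2]:
            print(n,np.round(d["at"]),round(d["confidence"],2),np.round(atz(P,d["at"],z),4))
E
python3 - <<'E'
from h import *
P=camera_params("side")
for n,uv,z in [("rack",(314.3,179.2),0),("grip",(314.6,140),.11),("leye",(316.4,162.7),.085),("stand",(347.3,221.7),0),("lh",(328.6,168.6),.125),("rh",(352.6,199.4),.125),("hm",(339,182.6),.125),("weight",(271.9,226.7),0),("padlock",(404.7,287.6),0),("tape",(311,345),0),("press1",(250,300),0),("press2",(176,305),0),("pressL",(245,265),0),("presstop",(230,200),.15),("mug",(397,350),0)]:
    print(n,np.round(atz(P,uv,z),3))
S=camera_params("scene")
for n,uv,z in [("rack",(255.3,199.3),0),("grip",(252.8,164.9),.11),("eyeA",(274,181.6),.085),("eyeB",(236.8,170.3),.085)]:
    print(n,np.round(atz(S,uv,z),3))
print(camera_params("wrist"), inverse_kinematics([.6,.1,.35],down(0)))
E
```

```text
rack [0.513 0.429 0.   ]
grip [0.518 0.443 0.11 ]
leye [0.506 0.383 0.085]
stand [0.544 0.252 0.   ]
lh [0.51  0.299 0.125]
rh [0.526 0.186 0.125]
hm [0.517 0.246 0.125]
weight [0.373 0.281 0.   ]
padlock [0.593 0.041 0.   ]
tape [ 0.381 -0.034  0.   ]
press1 [0.292 0.09  0.   ]
press2 [0.154 0.115 0.   ]
pressL [0.296 0.182 0.   ]
presstop [0.287 0.217 0.15 ]
mug [ 0.523 -0.082  0.   ]
rack [0.512 0.443 0.   ]
grip [0.526 0.451 0.11 ]
eyeA [0.499 0.362 0.085]
eyeB [0.516 0.506 0.085]Traceback (most recent call last):
  File "<stdin>", line 8, in <module>
  File "h.py", line 11, in down
    return R.from_matrix(np.array([[s,c,0],[-c,s,0],[0,0,-1]])).as_quat()
           ~~~~~~~~~~~~~^^^^^^^^^^^^^^^^^^^^^^^^^^^^^^^^^^^^^^^
  File "scipy/spatial/transform/_rotation.pyx", line 1143, in scipy.spatial.transform._rotation.Rotation.from_matrix
ValueError: Non-positive determinant (left-handed or null coordinate frame) in rotation matrix 0: [[ 0.  1.  0.]
 [-1.  0.  0.]
 [ 0.  0. -1.]].
```

```bash
sed -i 's/\[\[s,c,0\],\[-c,s,0\],\[0,0,-1\]\]/[[-s,c,0],[c,s,0],[0,0,-1]]/' h.py
python3 - <<'E'
from h import *
q=down(0.1)
movel([.60,0.05,.36]); 
move_ptp([.50,.30,.40],q)
P,im=shot("wrist","pics/w1.png")
T=np.array(P["camera_from_world"]); print("cam at",-T[:3,:3].T@T[:3,3],"fwd",T[2,:3],"right",T[0,:3])
tips("wrist",P,{"grip":.11,"rack":0,"left_eye":.085,"right_eye":.085,"stand":0,"left_hook_mark":.125,"right_hook_mark":.125,"hook_mid":.125})
print(read_time_s(),read_ft_force())
P2,_=shot("scene","pics/s1.png")
tips("scene",P2,{"grip":.11,"rack":0,"left_eye":.085,"right_eye":.085,"stand":0,"left_hook_mark":.125,"right_hook_mark":.125,"hook_mid":.125})
E
```

```text
cam at [0.49421792 0.38072652 0.52406491] fwd [ 0.03042586 -0.32513284 -0.94517877] right [ 9.95384793e-01  9.59592566e-02 -9.67086199e-04]
grip [338.  47.] 0.78 [0.5129 0.4401 0.11  ]
rack [332.  60.] 0.88 [0.5113 0.4352 0.    ]
left_eye [329. 100.] 0.84 [0.5096 0.3762 0.085 ]
stand [348. 176.] 0.73 [0.5598 0.2495 0.    ]
stand [242. 141.] 0.66 [0.3688 0.2926 0.    ]
left_hook_mark [321. 155.] 0.76 [0.5053 0.3056 0.125 ]
left_hook_mark [346. 177.] 0.31 [0.5418 0.2786 0.125 ]
right_hook_mark [328. 240.] 0.6 [0.5273 0.1796 0.125 ]
hook_mid [324. 205.] 0.9 [0.5166 0.2355 0.125 ]
hook_mid [247. 298.] 0.3 [0.4097 0.0653 0.125 ]
3.725 [ 0.15244648 -0.43064873 -0.40434557]
grip [253. 167.] 0.88 [0.5116 0.4415 0.11  ]
grip [272. 179.] 0.33 [0.4701 0.3495 0.11  ]
rack [258. 200.] 0.59 [0.5111 0.433  0.    ]
left_eye [272. 178.] 0.84 [0.5136 0.3795 0.085 ]
right_eye [236. 172.] 0.7 [0.5058 0.5013 0.085 ]
right_hook_mark [333. 179.] 0.76 [0.5139 0.1808 0.125 ]
hook_mid [334. 176.] 0.64 [0.5344 0.1865 0.125 ]
```

View pics/w1.png

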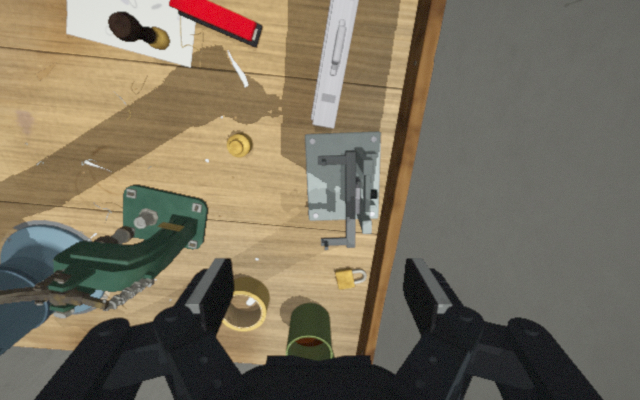

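The wrist view shows the stand base between (305,134) and (380,220). The hooks are near (323,160) and (325,243), and the rack runs from (323,122) up past its grip at (338,47). Next I'll take one close look at the hooks and one at the rack.

```bash
python3 - <<'E'
from h import *
N={"grip":.11,"rack":0,"left_eye":.085,"right_eye":.085,"stand":0,"left_hook_mark":.125,"right_hook_mark":.125,"hook_mid":.125}
P=None
move_ptp([.50,.24,.31],down(0.05)); P,im=shot("wrist","pics/w2.png"); np.save("P2.npy",P,allow_pickle=True)
tips("wrist",P,N)
print("--")
move_ptp([.50,.44,.30],down(-0.05)); P,im=shot("wrist","pics/w3.png"); np.save("P3.npy",P,allow_pickle=True)
tips("wrist",P,N); print(read_time_s())
E
```

```text
left_eye [333.  44.] 0.82 [0.5098 0.3771 0.085 ]
stand [356. 152.] 0.65 [0.5554 0.2497 0.    ]
left_hook_mark [328. 117.] 0.8 [0.5077 0.305  0.125 ]
right_hook_mark [335. 232.] 0.87 [0.5229 0.1793 0.125 ]
hook_mid [330. 182.] 0.83 [0.5138 0.2371 0.125 ]
--
grip [325. 175.] 0.9 [0.5094 0.4404 0.11  ]
grip [382. 366.] 0.61 [0.5763 0.166  0.11  ]
rack [326. 157.] 0.91 [0.5127 0.438  0.    ]
rack [355. 272.] 0.19 [0.5529 0.2453 0.    ]
left_eye [327. 220.] 0.65 [0.5094 0.3762 0.085 ]
right_eye [330. 112.] 0.86 [0.5178 0.5033 0.085 ]
stand [355. 271.] 0.88 [0.5528 0.2463 0.    ]
stand [324. 154.] 0.66 [0.51   0.4428 0.    ]
left_hook_mark [333. 290.] 0.66 [0.5125 0.3036 0.125 ]
hook_mid [329. 156.] 0.72 [0.5142 0.4631 0.125 ]
6.4
```

View pics/w2.png

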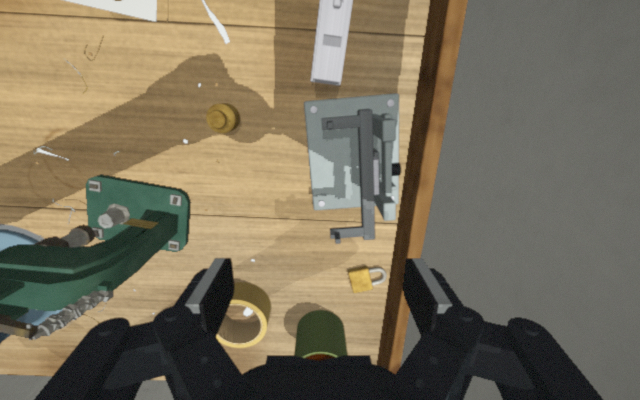

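View pics/w3.png

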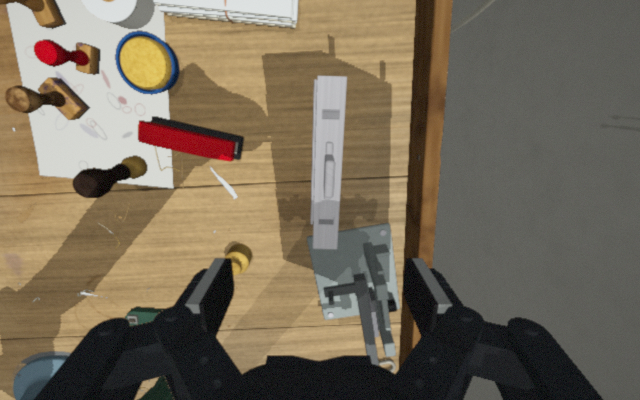

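In w3 the rack's eyes are at (331,114) and (326,221), with the plate centred near (329,170). In w2 the prongs are at about (329,125) and (335,235). I'll enlarge the stand.

```bash
python3 - <<'E'
import cv2
a=cv2.imread("pics/w2.png")[85:250,295:415]; a=cv2.resize(a,None,fx=3.6,fy=3.6,interpolation=cv2.INTER_CUBIC)
b=cv2.imread("pics/w3.png")[70:255,300:360]; b=cv2.resize(b,None,fx=3.2,fy=3.2,interpolation=cv2.INTER_CUBIC)
b=cv2.copyMakeBorder(b,0,max(0,a.shape[0]-b.shape[0]),0,0,cv2.BORDER_CONSTANT)
a=cv2.copyMakeBorder(a,0,max(0,b.shape[0]-a.shape[0]),0,0,cv2.BORDER_CONSTANT)
cv2.imwrite("pics/crop1.png",cv2.hconcat([cv2.convertScaleAbs(a,alpha=1.6),b]));print(a.shape,b.shape)
E
```

```text
(594, 432, 3) (594, 192, 3)
```

View pics/crop1.png

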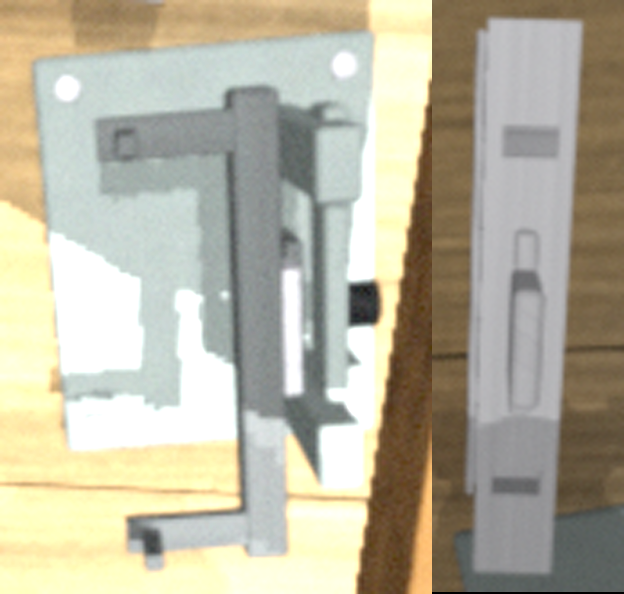

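```bash
python3 - <<'E'
from h import *
P2=np.load("P2.npy",allow_pickle=True).item();P3=np.load("P3.npy",allow_pickle=True).item()
f2=lambda x,y,z:atz(P2,(295+x/3.6,85+y/3.6),z)[:2]
f3=lambda x,y,z:atz(P3,(300+(x-432)/3.2,70+y/3.2),z)[:2]
for n,a in dict(baseTL=(36,60,.008),baseTR=(372,33,.008),baseBL=(70,450,.008),Ltip=(125,143,.144),Rtip=(153,560,.144),Lfoot=(118,145,.125),armL=(98,141,.125),armR=(128,535,.125),barT=(228,92,.126),barB=(247,553,.126)).items(): print(n,np.round(f2(*a),4))
for n,a in dict(eyeR=(531,142,.09),eyeL=(516,486,.09),c1=(490,18,.09),c2=(582,20,.09),c3=(474,572,.09),c4=(553,573,.09),plate=(527,350,.13)).items(): print(n,np.round(f3(*a),4))
E
```

```text
baseTL [0.479  0.3163]
baseTR [0.6044 0.3322]
baseBL [0.4991 0.1595]
Ltip [0.5088 0.2991]
Rtip [0.5249 0.1777]
Lfoot [0.5077 0.2968]
armL [0.502  0.2976]
armR [0.5181 0.1766]
barT [0.5371 0.3127]
barB [0.5563 0.1727]
eyeR [0.5188 0.5016]
eyeL [0.5084 0.376 ]
c1 [0.507  0.5409]
c2 [0.5367 0.5388]
c3 [0.4904 0.3403]
c4 [0.5213 0.3382]
plate [0.5136 0.4403]
```

```bash
python3 - <<'E'
from h import *
yr=-.08; ys=.129
g=np.array([.5137,.4395])
move_gripper(.05,60)
move_ptp([*g,.18],down(yr))
movel([*g,.113],speed=.08)
print("pre",read_ft_force(),read_eef_pos())
move_gripper(0,60)
print("gap",read_finger_gap(),read_grasp_force(),read_ft_force())
movel([*g,.193],speed=.1); pause(.3)
print("lift",read_finger_gap(),read_grasp_force(),read_ft_force(),read_ft_torque())
movel([.44,.43,.193],speed=.15)
so=np.array([.5525,.2465]); c,s=np.cos(ys),np.sin(ys); Rm=np.array([[c,-s],[s,c]])
p=so+Rm@[-.095,-.004]
movel([*p,.193],down(ys),speed=.12)
pause(.3);P,im=shot("wrist","pics/w4.png"); shot("side","pics/side4.png")
print(read_eef_pos(),read_ft_force(),read_time_s(),p)
a=cv2.imread("pics/w4.png")[:, 120:520];b=cv2.imread("pics/side4.png")[80:280,200:450]
b=cv2.resize(b,None,fx=1.6,fy=2*.8); b=cv2.copyMakeBorder(b,0,400-b.shape[0],0,0,cv2.BORDER_CONSTANT)
cv2.imwrite("pics/v4.png",cv2.hconcat([a,b]))
E
```

```text
pre [0.08511255 0.02341343 0.67654586] [0.51408577 0.439911   0.11353339]
gap 0.009247030420650375 61.18786096572876 [-0.71474627  0.13190701  1.54489581]
lift 0.009184559817343748 60.66567778587341 [ 0.03004441 -0.20876037 -3.63259571] [-0.00321229  0.01451196  0.02802216]
[0.45880285 0.23042985 0.19298211] [-0.46573427  0.38918722 -3.57718846] 12.9333 [0.45880392 0.2303122 ]
```

View pics/v4.png

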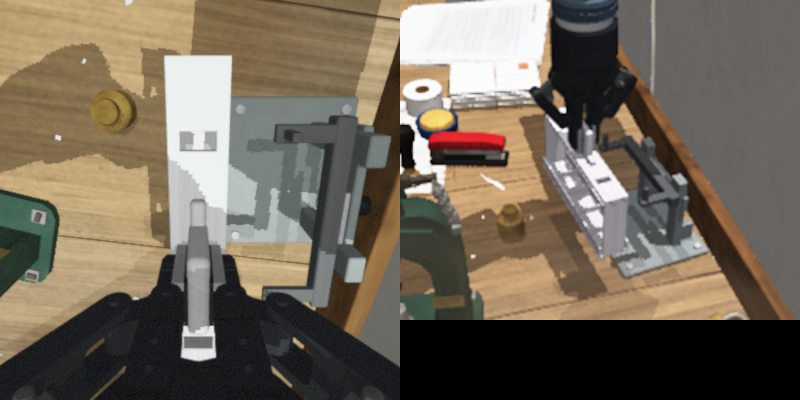

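The rack is held level in front of the hooks. Its eyes show at (318,140) and (318,342) in full-picture pixels, with the hooks near (403,132) and (385,292). I'll enlarge once to align along y.

```bash
python3 - <<'E'
import cv2
I=cv2.imread("pics/w4.png")
a=cv2.resize(I[100:170,290:450],None,fx=5,fy=5,interpolation=cv2.INTER_CUBIC)
b=cv2.resize(I[275:325,290:450],None,fx=5,fy=5,interpolation=cv2.INTER_CUBIC)
cv2.imwrite("pics/c5.png",cv2.convertScaleAbs(cv2.vconcat([a,b]),alpha=1.3))
from h import *
P=camera_params("wrist");np.save("P4.npy",P,allow_pickle=True)
E
```

```text
(no output)
```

View pics/c5.png

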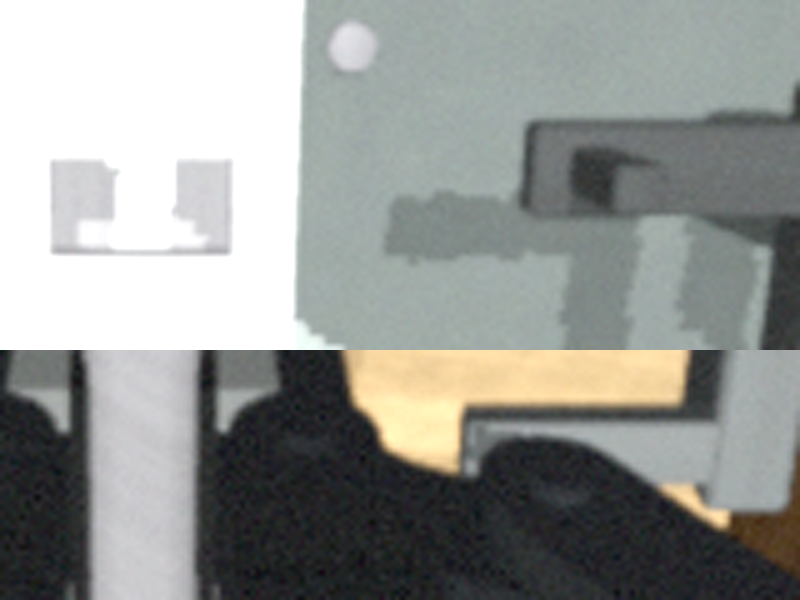

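```bash
python3 - <<'E'
from h import *
P=np.load("P4.npy",allow_pickle=True).item()
ys=.129;so=np.array([.5525,.2465]); c,s=np.cos(ys),np.sin(ys); Rm=np.array([[c,-s],[s,c]])
st=lambda u,v,z:np.round(1e3*Rm.T@(atz(P,(u,v),z)[:2]-so),1)
tcp=Rm.T@(read_eef_pos()[:2]-so)*1e3
print("tcp",tcp,"rail top eyeL",st(318.2,141.4,.17),"eyeR",st(318.3,342.3,.17))
for dz in (-.006,0,.006): print(dz,"armL",st(397,133.8,.125+dz),"tipL",st(416.4,137.6,.144+dz),"armR",st(384,295.4,.125+dz))
E
```

```text
tcp [-94.98592436  -3.88318268] rail top eyeL [-94.4  58.5] eyeR [-94.3 -66.1]
-0.006 armL [-42.9  56.2] tipL [-36.2  56.2] armR [-42.4 -69.4]
0 armL [-44.5  56.9] tipL [-38.1  57. ] armR [-44.  -64.9]
0.006 armL [-46.   57.6] tipL [-40.   57.8] armR [-45.6 -60.4]
```

```bash
cat >> h.py <<'E'
ys=.129;so=np.array([.5525,.2465]); Rm=np.array([[np.cos(ys),-np.sin(ys)],[np.sin(ys),np.cos(ys)]])
def W(x,y,z): return [*(so+Rm@[x,y]),z]
def F(n=3): return np.mean([read_ft_force() for _ in range(n)],0)
def feel(x,y,z0,z1,f0,lim=2.0,step=.001,quiet=False):
    z=z0
    while z>z1:
        z-=step; movel(W(x,y,z),down(ys),speed=.02)
        d=F()-f0
        if d[2]>lim or np.hypot(d[0],d[1])>4: break
    print("feel y",y,"cmd z",round(z,4),"eef z",round(read_eef_pos()[2],4),"dF",np.round(F()-f0,2),"M",np.round(read_ft_torque(),2),"t",read_time_s())
    return z
E
python3 - <<'E'
from h import *
movel(W(-.036,-.0057,.193),down(ys),speed=.06); pause(.2)
f0=F(5); np.save("f0.npy",f0); print("in",f0,read_ft_torque(),read_time_s())
movel(W(-.036,-.0057,.180),speed=.05)
feel(-.036,-.0057,.180,.140,f0)
E
```

```text
in [ 0.29726396  0.37722162 -3.98402045] [-0.01035814  0.02692256  0.01726137] 14.2667
feel y -0.0057 cmd z 0.148 eef z 0.1485 dF [ 0.03 -0.53  4.35] M [-0.07  0.12  0.05] t 22.675
```

The rail seats at about 0.120 m, well below the tip level, with a near-zero moment, so it is on both hooks. Next is the press check, then release.

```bash
python3 - <<'E'
from h import *
f0=np.load("f0.npy")
z=feel(-.036,-.0057,.148,.1465,f0,lim=7.5,step=.0005)
pause(.4); print("press",F()-f0,read_ft_torque())
movel(W(-.036,-.0057,.148),speed=.02); pause(.2); print("ease",F()-f0)
move_gripper(.028); pause(.2); print("open",read_finger_gap(),read_ft_force(),read_grasp_force())
z=read_eef_pos()[2]
movel(W(-.036,-.0057,z+.05),speed=.05)
movel(W(-.08,-.0057,z+.15),speed=.15); pause(.3)
P,_=shot("wrist","pics/w6.png");shot("side","pics/side6.png")
N={"grip":.15,"left_eye":.12,"right_eye":.12,"rack":.035}
tips("wrist",P,N);print(read_time_s())
a=cv2.imread("pics/w6.png")[:, 200:520];b=cv2.resize(cv2.imread("pics/side6.png")[80:280,220:460],(480,400))
cv2.imwrite("pics/v6.png",cv2.hconcat([a,b]))
E
```

```text
feel y -0.0057 cmd z 0.147 eef z 0.1475 dF [-2.86 -1.2   7.79] M [-0.14  0.3   0.01] t 23.175
press [-2.466773   -0.98512803  9.30665271] [-0.14376278  0.25198427  0.04018605]
ease [-1.71876415e-03  2.50366152e-01  6.90765709e+00]
open 0.027940619680336662 [-0.24133834  0.16746159 -0.28273914] 0.0
grip [364. 186.] 0.9 [0.5169 0.2392 0.15  ]
left_eye [361. 238.] 0.59 [0.5303 0.1712 0.12  ]
right_eye [368. 120.] 0.71 [0.5146 0.2978 0.12  ]
rack [353. 165.] 0.87 [0.5192 0.2341 0.035 ]
27.1667
```

View pics/v6.png

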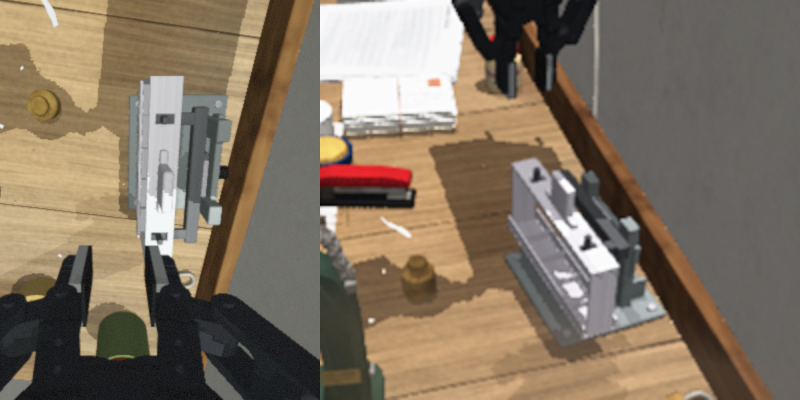

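The rack hangs level, with dark prongs through both eyes, at (165,118) and (160,237) in the left panel and (537,175) and (588,243) in the right. The gripper is clear and the weight and padlock look undisturbed.

```bash
python3 -c "
from bench import *
print(sign_off())"
```

```text
the job is handed in; nothing more can be done
None
```

The rack hangs level on both hooks. I pressed it down with about 9 N to check it was fully home, then released it and handed the job in at about 27 s; no verdict came back.

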